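# Dry-lay the pads on a pair of orthopaedic insoles

### The arm

A 7-joint arm with a two-finger parallel gripper is mounted at the origin on the work surface. World frame = base frame: x ahead of the robot, y to its left, z up, the work surface at z = 0. Lengths are in mm, angles in rad, forces in N, time in s.
With the tool pointing down it reaches from about 425 to 950 mm from the base axis. Payload 4.7 kg.
Tool frame: the origin (TCP) lies between the finger pads; the fingertips stand 17 mm ahead of it and the grasp point (between the pads) lies 2 mm behind it; z points along the fingers, x is the direction in which the jaws open and shut, and the axes are right-handed (so a half turn about z gives the same grasp; the last joint's range is limited). The gripper opens to 87 mm and grips with 3 to 60 N. Pads are 19 mm wide; open, the fingers measure 117 mm over their backs; the gripper's body (75 mm by 190 mm) begins 51 mm behind the grasp point.
Start: joints at [1.203, 0.469, -0.049, 1.532, 0.024, 1.141, -0.082], TCP at [224.386, -636.631, 239.573] pointing down, gripper open.
Joint ranges: [-2.59, 2.59], [-0.33, 1.99], [-1.39, 1.29], [0.1, 2.45], [-1.04, 4.18], [0.21, 1.99], [-2.66, 2.66]. Speed limits (rad/s): [2.57, 2.57, 3.14, 3.14, 3.14, 3.14, 3.14].

### API

Orientations are given as a rotation vector (axis times angle).
In Python, from bench import manip, imaging gives the robot as it stands.
- The arm moves only by the tool arm_command, never from a script. Its argument "increments" is text: rows parted by semicolons, each of 7 numbers parted by spaces: the shift along the world's x, y, z in m, then the turn, a rotation vector about the world's x, y, z in rad, then the finger opening in m, from 0 to 0.087. A call has 1 to 12 rows; each row shifts and turns the commanded pose from where the row before left it; what a row does not reach is not made up. A row lasts 1/10 s, in which the tool goes at most 50 mm and 8.59 degrees, less where a joint would pass 70% of its speed; a pose out of reach is approached as far as the arm can. A call with a gripper value outside its range is refused whole. The fingers move at their own pace and stop on an object; the grip force is fixed at half the most. Time passes only in rows, so rows that do not move let the fingers close. It gives the time, the measured TCP pose, the force and the opening at its end, in the units of the state.
- manip.observe(): the state, without advancing time (a new reading comes with each control period).
- imaging.capture(name): name is "scene" or "top"; returns the picture (480x640x3 uint8, red, green, blue); there is no depth.
- imaging.get_calibration(name): a dict with "fov_y" (degrees; the focal length in pixels is half the picture's height over the tangent of half this angle, whatever the lens; pixels are square), "cx", "cy" (the principal point, pixels), "extrinsics" (4x4, takes a point from camera to world coordinates). Camera axes: x right, y down, z forward; pixel columns grow to the right and rows downward; lengths in mm; the calibration is good to about 2 mm. A picture is of the moment at which its call begins. get_calibration takes no time and is no camera call.
- manip.hand_in(): hands the job in, once; it reports no verdict.
The state is a dict: "clock": time; "joints": joint angles; "qd": joint speeds; "tau": joint torques, N m; "tcp_pos": TCP position; "ee_rot": TCP orientation; "wrist_force": force on the tool from outside, world axes, zero at the start; "torque": the same for the moment, N m; "width": opening from 0.0 (shut) to 1.0 (fully open).
Only numpy, scipy, OpenCV 4.12 (cv2) and the standard library are available. Lean on these libraries where they do the work, as an engineer would, in place of code of your own. Each camera call takes 0.05 s, during which the arm holds its last target. There are 200 camera calls.

### The job

Lay the pads out on the pair of insoles, ready for gluing: on the left insole put the cork heel raise flat on the heel, its round back following the insole's round heel and its straight edge towards the toes, and centre the small rubber lift on top of the raise, facing the same way. On the right insole put the horseshoe pad on the heel in the same manner, its open end towards the toes; put the teardrop pad on the centre line just behind the line across the ball, in line with the insole and its narrow end towards the heel; and put the half-moon arch pad about midway between those two, its straight side along the insole's inner (big-toe side) edge. Leave the glue tin standing where it is.

Things in the scene. Friction and masses are not known exactly. Their poses are not given: they have to be found in the camera images.
- left_insole: Tan insole blank, left foot, 250 x 87 x 4 mm, taped flat to the bench, fixed. From above, toes away, the big-toe (inner) side is on the right. Origin: underside, centre line, mid-length; +x to the toes, +y left, top at z = 4. Heel end: round, radius 31 about x = -94; inner edge at the waist (x -45 to -5): y = -26. Dark lines: centre line (y = 0) and ball line across (x = 60). Lengths in mm.
- right_insole: Tan insole blank, right foot, 250 x 87 x 4 mm, taped flat to the bench, fixed. From above, toes away, the big-toe (inner) side is on the left. Origin: underside, centre line, mid-length; +x to the toes, +y left, top at z = 4. Heel end: round, radius 31 about x = -94; inner edge at the waist (x -45 to -5): y = +26. Dark lines: centre line (y = 0) and ball line across (x = 60). Lengths in mm.
- heel_raise: Thick cork heel piece, D-shaped seen from above: 58 mm wide (y), 60 mm long (x), 14 mm thick, sides upright; rounded at the back (-x), straight edge at the front (+x). Origin: centre of the underside (of the 60 x 58 outline). Loose, about 30 g.
- heel_lift: Small black rubber heel piece, D-shaped like the cork one but smaller and thinner: 44 mm wide (y), 46 mm long (x), 8 mm thick; rounded at the back (-x), straight at the front (+x). Origin: centre of the underside. Loose, about 20 g.
- horseshoe_pad: Grey-brown firm horseshoe-shaped heel pad: 56 mm wide (y), 54 mm long (x), 10 mm thick, the band 16 mm wide all round; closed round at the back (-x), open at the front (+x). Origin: centre of the underside of its 54 x 56 outline (in the open middle). Loose, about 20 g; firm enough to be held across its two arms.
- teardrop_pad: Off-white firm metatarsal pad, teardrop-shaped with a low domed top: 50 mm long (x), 12 mm high in the middle, upright rim 7 mm high; broad round end to +x, 40 mm wide at x = +5 mm, narrow end to -x. Origin: underside, middle of its length. Loose, about 20 g.
- arch_pad: Cork half-moon arch pad: straight side 64 mm long (along x), 26 mm wide in the middle, tapering to both ends, 14 mm thick. Origin: underside, at the MIDDLE OF THE STRAIGHT SIDE; the straight side faces +y and the bulging side lies towards -y (down to y = -26 mm). Loose, about 20 g.
- glue_tin: Closed steel glue tin with a plain yellow band, 62 mm across, 59 mm high, standing among the pads. Origin: centre of the underside. To be left alone.
Mind the look-alikes: they are no part of the job. What is shaped like the teardrop_pad but blue or yellow is not meant.

How it is judged (in metres and radians):
At the end, for the whole second after the job is handed in: All pads at rest, flat on their insole (the lift on the raise), turned as told within 0.25 rad (teardrop 0.3) and near the ideal: heel pads 12 mm along, 10 across; lift 10; teardrop 15 along (ideal x 27 mm), 11 across; arch pad 17 along (ideal x -25 mm), 11 across (x of heel_raise in the frame of left_insole between -0.105 and -0.081 m and y of heel_raise in the frame of left_insole between -0.01 and 0.01 m and z of heel_raise in the frame of left_insole between 0.001 and 0.007 m and angle between each of heel_raise, heel_lift, horseshoe_pad, teardrop_pad, arch_pad's own z axis and vertical below 0.08 rad and linear speed of each of heel_raise, heel_lift, horseshoe_pad, teardrop_pad, arch_pad below 0.02 m/s and angle between the x axis of heel_raise and the x axis of left_insole, either way round below 0.25 rad and x of left_insole in the frame of heel_raise above 0.05 m and x of heel_lift in the frame of heel_raise between -0.01 and 0.01 m and y of heel_lift in the frame of heel_raise between -0.01 and 0.01 m and z of heel_lift in the frame of heel_raise between 0.011 and 0.017 m and angle between the x axis of heel_lift and the x axis of heel_raise, either way round below 0.25 rad and x of left_insole in the frame of heel_lift above 0.05 m and x of horseshoe_pad in the frame of right_insole between -0.108 and -0.084 m and y of horseshoe_pad in the frame of right_insole between -0.01 and 0.01 m and z of horseshoe_pad in the frame of right_insole between 0.001 and 0.007 m and angle between the x axis of each of horseshoe_pad, arch_pad and the x axis of right_insole, either way round below 0.25 rad and x of right_insole in the frame of horseshoe_pad above 0.05 m and x of teardrop_pad in the frame of right_insole between 0.012 and 0.042 m and y of teardrop_pad in the frame of right_insole between -0.011 and 0.011 m and z of teardrop_pad in the frame of right_insole between 0.001 and 0.007 m and angle between the x axis of teardrop_pad and the x axis of right_insole, either way round below 0.3 rad and x of horseshoe_pad in the frame of teardrop_pad below -0.05 m and x of arch_pad in the frame of right_insole between -0.042 and -0.008 m and y of arch_pad in the frame of right_insole between 0.014 and 0.036 m and z of arch_pad in the frame of right_insole between 0.001 and 0.007 m and y of right_insole in the frame of arch_pad below -0.008 m); the robot touches nothing.
It fails at once if the glue tin is moved more than 25 mm (distance of glue_tin from where it was at the start of the episode above 0.025 m).
It also fails if it takes over 128 s, if anything falls off the work surface, if the arm or the gripper's body presses on something with over 40 N, if the wrist force passes 120 N, or if a joint passes its speed limit or range.

## Working session

There is one attempt and no reset: what is moved stays moved. The work goes in short steps, Python scripts to look and compute and a tool call to move; the robot and the scene stay as the last step left them, time stands still between calls to the robot, and variables do not carry over. Pictures are saved under pics/ and viewed, about 12 in all and at most 16, crops included, and the job is handed in when it is done.

Besides the shell and the picture viewer there is one more tool, called after "Emit:" in YAML: its name, and indented under it one key for each argument. arm_command: Moves the arm, as the interface text tells. Its arguments: {"type":"object","properties":{"increments":{"type":"string"}},"required":["increments"]}

```bash
mkdir -p pics; ls; python3 - <<'E'
from bench import manip, imaging
import cv2
print(manip.observe())
for n in("top","scene"):
    print(imaging.get_calibration(n)); cv2.imwrite(f"pics/{n}0.png",imaging.capture(n)[:,:,::-1])
E
```

```text
pics
{'clock': 0.0, 'joints': array([ 1.2030769 ,  0.46946953, -0.04860486,  1.53373649,  0.02411577,
        1.14099348, -0.08228134]), 'qd': array([ 0.00055149, -0.00055968, -0.00029904, -0.00069349, -0.00047388,
       -0.0007912 ,  0.00203677]), 'tau': array([-1.06736094e-03, -5.07973623e+01, -8.08323151e-02, -2.36158007e+01,
       -6.12358865e-02,  3.78607528e-02,  1.87658507e-04]), 'tcp_pos': array([ 224.168025  , -636.06583327,  238.46248324]), 'ee_rot': array([-2.56334102,  1.81438439,  0.00266469]), 'wrist_force': array([-0.13989991,  0.71357046,  0.1627154 ]), 'torque': array([ 0.00373898, -0.01317997,  0.0533983 ]), 'width': 1.001430336893289}
{'fov_y': 45.079808561421075, 'cx': 319.12232369444274, 'cy': 232.3663291227983, 'extrinsics': array([[-2.73538698e-02, -9.95051652e-01,  9.55195025e-02,
         3.48677048e+02],
       [-9.99344436e-01,  2.49539695e-02, -2.62297114e-02,
         1.72946226e+01],
       [ 2.37163270e-02, -9.61743674e-02, -9.95081920e-01,
         1.12860930e+03],
       [ 0.00000000e+00,  0.00000000e+00,  0.00000000e+00,
         1.00000000e+00]])}
{'fov_y': 42.89285544882911, 'cx': 307.021953896679, 'cy': 245.74781410177013, 'extrinsics': array([[-5.22089657e-01,  6.18638541e-01, -5.87119022e-01,
         1.27670807e+03],
       [ 8.52807820e-01,  3.88248766e-01, -3.49258812e-01,
         4.71860757e+02],
       [ 1.18832740e-02, -6.83044106e-01, -7.30280451e-01,
         1.03917497e+03],
       [ 0.00000000e+00,  0.00000000e+00,  0.00000000e+00,
         1.00000000e+00]])}
```

View pics/top0.png

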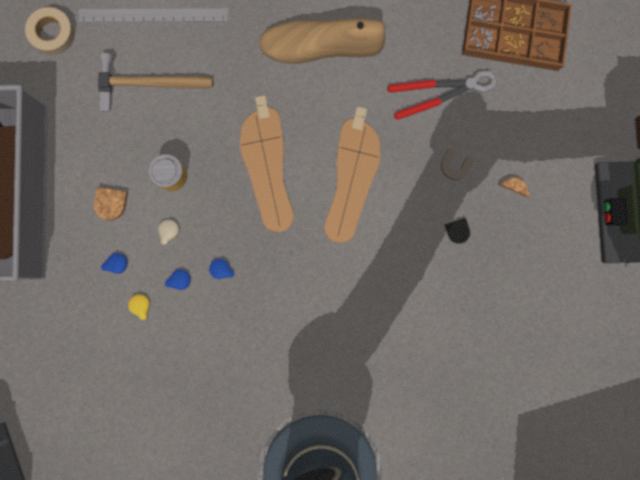

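View pics/scene0.png

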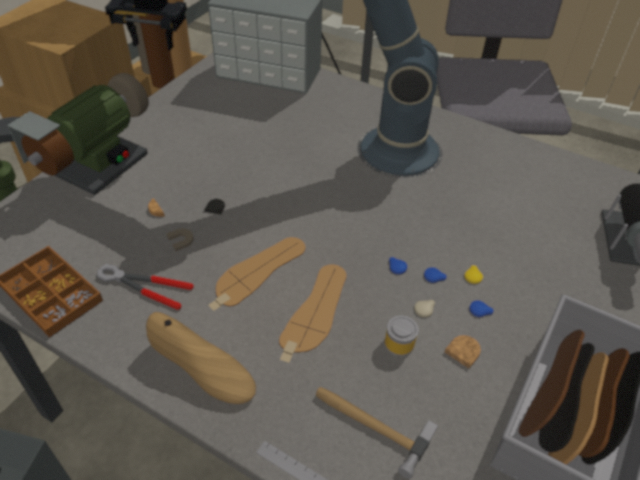

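Top view: insoles at about (265,170) and (353,180), toes up; cork raise (110,203), tin (167,172), teardrop (168,231), horseshoe (457,164), lift (458,231), arch pad (516,186). I'll enlarge it to get the outlines and orientations.

```bash
cat > h.py <<'E'
import numpy as np, cv2
from bench import manip, imaging
def ray(name,uv,z):
    c=imaging.get_calibration(name);f=240/np.tan(np.radians(c["fov_y"])/2);E=c["extrinsics"]
    uv=np.atleast_2d(uv).astype(float)
    d=np.c_[(uv[:,0]-c["cx"])/f,(uv[:,1]-c["cy"])/f,np.ones(len(uv))]@E[:3,:3].T
    return (E[:3,3]+d*((z-E[2,3])/d[:,2])[:,None])[:,:2]
def proj(name,P):
    c=imaging.get_calibration(name);f=240/np.tan(np.radians(c["fov_y"])/2);E=c["extrinsics"]
    p=(np.atleast_2d(P)-E[:3,3])@E[:3,:3]
    return np.c_[f*p[:,0]/p[:,2]+c["cx"],f*p[:,1]/p[:,2]+c["cy"]]
def rect(img,x0,x1,y0,y1,z,s,name="top"):
    "orthorectified view at height z, s px/mm; up=+x, left=+y"
    H,W=int((x1-x0)*s),int((y1-y0)*s)
    v,u=np.mgrid[:H,:W]
    P=np.c_[(x1-v/s).ravel(),(y1-u/s).ravel(),np.full(H*W,z)]
    m=proj(name,P).astype(np.float32)
    return cv2.remap(img,m[:,0].reshape(H,W),m[:,1].reshape(H,W),cv2.INTER_CUBIC)
E
python3 - <<'E'
from h import *
img=cv2.imread("pics/top0.png")
print(ray("top",[[265,170],[110,203],[167,172],[168,231],[457,164],[458,231],[516,186]],10).round())
def tile(cx,cy,z,r=75):
    t=rect(img,cx-r,cx+r,cy-r,cy+r,z,2.5)[:,:]
    # ticks each 25mm
    for k in range(-3,4):
        q=int((k*25+r)*2.5); cv2.line(t,(q,0),(q,6),(0,255,0),1); cv2.line(t,(0,q),(6,q),(0,255,0),1)
    t=cv2.convertScaleAbs(t,alpha=1.3); return t[:299,:266] if 0 else cv2.resize(t,(266,266))
o=ray("top",[[110,203],[168,231],[457,164],[458,231],[516,186],[167,172]],10).round()
T=[tile(*o[i],10) for i in range(6)]
cv2.imwrite("pics/tiles.png",np.vstack([np.hstack(T[:3]),np.hstack(T[3:])]))
a=rect(img,400,750,-100,250,4,1.6); cv2.imwrite("pics/ins.png",a)
E
```

```text
[[ 581.   91.]
 [ 523.  391.]
 [ 582.  281.]
 [ 466.  280.]
 [ 585. -289.]
 [ 452. -284.]
 [ 538. -404.]]
```

View pics/tiles.png

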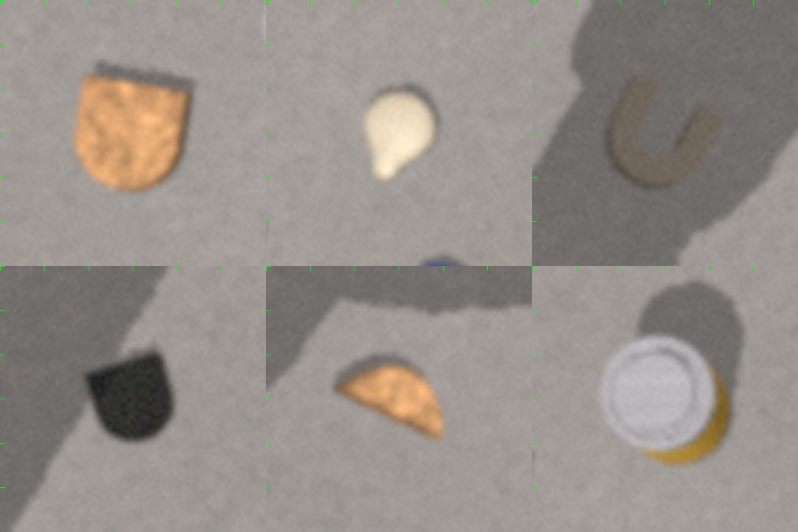

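View pics/ins.png

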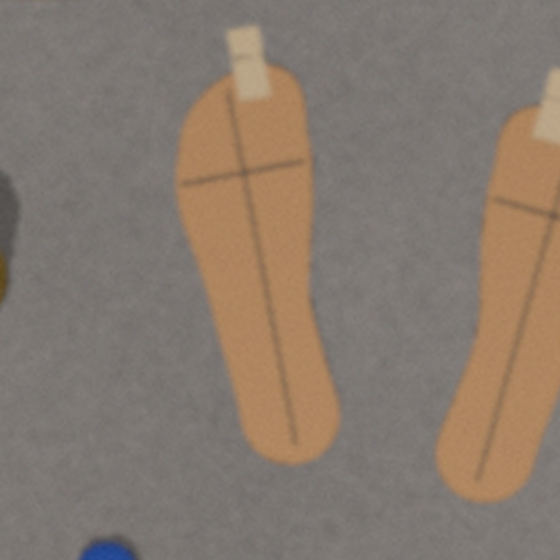

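```bash
cat >> h.py <<'E'
def shapes():
    t=np.linspace(np.pi/2,3*np.pi/2,40)
    def D(L,W): r=W/2; return np.r_[np.c_[-L/2+r+r*np.cos(t),r*np.sin(t)],[[L/2,-r],[L/2,r]]]
    o=D(54,56); i=np.c_[1+12*np.cos(t),12*np.sin(t)]
    hs=np.r_[o[:-2],[[27,-28],[27,-12]],i[::-1],[[27,12],[27,28]]]
    a=np.linspace(0,2*np.pi,60)
    td=cv2.convexHull(np.r_[np.c_[5+20*np.cos(a),20*np.sin(a)],np.c_[-20+5*np.cos(a),5*np.sin(a)]].astype(np.float32))[:,0]
    R=(32**2+26**2)/52; th=np.linspace(-1,1,40)*(np.pi-np.arcsin(32/R) if 26>R else np.arcsin(32/R))
    ar=np.c_[R*np.sin(th),-26+R-R*np.cos(th)]
    return dict(heel_raise=(D(60,58),14),heel_lift=(D(46,44),8),horseshoe_pad=(hs,10),teardrop_pad=(td,7),arch_pad=(ar,14))
def render(name,poly,h,p,z0,off,S,sh):
    m=np.zeros(sh,np.uint8);c,s=np.cos(p[2]),np.sin(p[2])
    q=poly@np.array([[c,s],[-s,c]])+p[:2]
    for z in np.linspace(z0,z0+h,6):
        uv=(proj(name,np.c_[q,np.full(len(q),z)])-off)*S
        cv2.fillPoly(m,[np.round(uv*16).astype(np.int32)],255,shift=4)
    return m
def fit(name,img,mask,obj,p0,z0=0,S=4):
    "mask: full-size uint8; best (x,y,yaw)"
    from scipy.optimize import minimize
    poly,h=shapes()[obj]
    uv=proj(name,[[*p0[:2],z0]])[0]; off=np.floor(uv-35)
    crop=mask[int(off[1]):int(off[1])+70,int(off[0]):int(off[0])+70]
    big=cv2.resize(crop,None,fx=S,fy=S,interpolation=cv2.INTER_LINEAR)>127
    offc=off-0.5+0.5/S
    def cost(p):
        m=render(name,poly,h,p,z0,offc,S,big.shape)>0
        return 1-(m&big).sum()/max(1,(m|big).sum())
    best=None
    for y in np.linspace(0,2*np.pi,12,endpoint=False) if len(p0)<3 else [p0[2]]:
        sim=np.array([[*p0[:2],y],[p0[0]+12,p0[1],y],[p0[0],p0[1]+12,y],[p0[0],p0[1],y+.3]])
        r=minimize(cost,sim[0],method="Nelder-Mead",options=dict(initial_simplex=sim,xatol=.05,fatol=1e-4))
        if best is None or r.fun<best.fun: best=r
    return best.x,1-best.fun
def seg(img,obj):
    b,g,r=[img[...,k].astype(int) for k in range(3)]
    if obj=="horseshoe_pad": m=(r-b>8)
    elif obj=="heel_lift": m=(r+g+b<200)
    elif obj=="teardrop_pad": m=(r>160)&(r-b>15)
    else: m=(r-b>45)
    return (m*255).astype(np.uint8)
E
python3 - <<'E'
from h import *
from scipy.optimize import minimize
img=cv2.imread("pics/top0.png")
G=dict(heel_raise=(523,391),teardrop_pad=(466,280),horseshoe_pad=(585,-289),heel_lift=(452,-284),arch_pad=(538,-404))
for k,p in G.items():
    x,iou=fit("top",img,seg(img,k),k,p); print(k,x[:2].round(1),round((x[2]+np.pi)%(2*np.pi)-np.pi,3),round(iou,3))
g=cv2.cvtColor(img,cv2.COLOR_BGR2GRAY).astype(np.float32)
def samp(p,loc):
    c,s=np.cos(p[2]),np.sin(p[2]); q=loc@np.array([[c,s],[-s,c]])+p[:2]
    uv=proj("top",np.c_[q,np.full(len(q),4)]).astype(np.float32)
    return cv2.remap(g,uv[None,:,0].copy(),uv[None,:,1].copy(),cv2.INTER_LINEAR)
a=np.linspace(-105,85,100);b=np.linspace(-30,30,40);t=np.linspace(np.pi*.6,np.pi*1.4,40)
L=np.r_[np.c_[a,0*a],np.c_[60+0*b,b]]
inn=np.c_[-94+28*np.cos(t),28*np.sin(t)];out=np.c_[-94+34*np.cos(t),34*np.sin(t)]
for n,p0 in dict(left=(582.9,86,.183),right=(560,-25,-.25)).items():
    f=lambda p:samp(p,L).mean()-.5*abs(samp(p,inn)-samp(p,out)).mean()
    best=min((minimize(f,np.array(p0)+[dx,dy,0],method="Nelder-Mead",options=dict(initial_simplex=np.array(p0)+np.array([[dx,dy,0],[dx+5,dy,0],[dx,dy+5,0],[dx,dy,.06]]))) for dx in(-8,0,8) for dy in(-8,-4,0,4,8)),key=lambda r:r.fun)
    print(n,best.x.round(3),best.fun.round(1))
    uv=(proj("top",[[*(best.x[:2]+d*np.array([np.cos(best.x[2]),np.sin(best.x[2])])),4] for d in(-125,60)])).round(1);print(uv.tolist())
tin=ray("top",[[166,171]],59);print("tin",tin)
E
```

```text
Traceback (most recent call last):
  File "h.py", line 50, in fit
    r=minimize(cost,sim[0],method="Nelder-Mead",options=dict(initial_simplex=sim,xatol=.05,fatol=1e-4))
  File "h.py", line 45, in cost
    m=render(name,poly,h,p,z0,offc,S,big.shape)>0
      ~~~~~~^^^^^^^^^^^^^^^^^^^^^^^^^^^^^^^^^^^
  File "h.py", line 33, in render
    uv=(proj(name,np.c_[q,np.full(len(q),z)])-off)*S
        ~~~~^^^^^^^^^^^^^^^^^^^^^^^^^^^^^^^^^
  File "h.py", line 9, in proj
    c=imaging.get_calibration(name);f=240/np.tan(np.radians(c["fov_y"])/2);E=c["extrinsics"]
ValueError: time passes only in moves, steps and waits
```

```bash
sed -i 's/^from bench import manip, imaging/from bench import manip, imaging\nimport functools\ncal=functools.cache(imaging.get_calibration)/; s/c=imaging.get_calibration(name)/c=cal(name)/' h.py
cat > m1.py <<'E'
from h import *
from scipy.optimize import minimize
img=cv2.imread("pics/top0.png")
G=dict(heel_raise=(523,391),teardrop_pad=(466,280),horseshoe_pad=(585,-289),heel_lift=(452,-284),arch_pad=(538,-404))
for k,p in G.items():
    x,iou=fit("top",img,seg(img,k),k,p); print(k,x[:2].round(1),round((x[2]+np.pi)%(2*np.pi)-np.pi,3),round(iou,3))
g=cv2.cvtColor(img,cv2.COLOR_BGR2GRAY).astype(np.float32)
def samp(p,loc):
    c,s=np.cos(p[2]),np.sin(p[2]); q=loc@np.array([[c,s],[-s,c]])+p[:2]
    uv=proj("top",np.c_[q,np.full(len(q),4)]).astype(np.float32)
    return cv2.remap(g,uv[None,:,0].copy(),uv[None,:,1].copy(),cv2.INTER_LINEAR)
a=np.linspace(-105,85,100);b=np.linspace(-30,30,40);t=np.linspace(np.pi*.6,np.pi*1.4,40)
L=np.r_[np.c_[a,0*a],np.c_[60+0*b,b]]
inn=np.c_[-94+28*np.cos(t),28*np.sin(t)];out=np.c_[-94+34*np.cos(t),34*np.sin(t)]
for n,p0 in dict(left=(582.9,86,.183),right=(560,-70,-.25)).items():
    f=lambda p:samp(p,L).mean()-.5*abs(samp(p,inn)-samp(p,out)).mean()
    best=min((minimize(f,np.array(p0)+[dx,dy,0],method="Nelder-Mead",options=dict(initial_simplex=np.array(p0)+np.array([[dx,dy,0],[dx+5,dy,0],[dx,dy+5,0],[dx,dy,.06]]))) for dx in(-8,0,8) for dy in(-8,-4,0,4,8)),key=lambda r:r.fun)
    print(n,best.x.round(3),best.fun.round(1))
    uv=(proj("top",[[*(best.x[:2]+d*np.array([np.cos(best.x[2]),np.sin(best.x[2])])),4] for d in(-125,60)])).round(1);print(uv.tolist())
print("tin",ray("top",[[166,171]],59))
E
python3 m1.py
```

```text
heel_raise [521.9 396. ] -0.158 0.916
teardrop_pad [464.4 284.1] -0.235 0.75
horseshoe_pad [ 583.5 -286.2] -0.493 0.698
heel_lift [ 452.4 -285.2] 0.333 0.915
arch_pad [ 530.4 -398.7] 1.168 0.805
left [5.83647e+02 8.64770e+01 1.88000e-01] 110.4
[[280.5, 231.2], [261.0, 140.3]]
right [ 5.57981e+02 -7.91410e+01 -2.79000e-01] 112.0
[[336.0, 241.5], [358.9, 151.6]]
tin [[573.52701729 271.69598764]]
```

```bash
cat > ov.py <<'E'
from h import *
def overlay(img,F,fn,name="top",z0={}):
    T=[]
    for k,p in F.items():
        poly,h=shapes()[k]; uv=proj(name,[[*p[:2],0]])[0]; off=np.floor(uv-26);S=5
        c=img[int(off[1]):int(off[1])+52,int(off[0]):int(off[0])+52]
        c=cv2.resize(c,None,fx=S,fy=S,interpolation=cv2.INTER_CUBIC)
        m=seg(c,k); 
        for z,col in((z0.get(k,0)+h,(0,255,0)),(z0.get(k,0),(255,0,255))):
            cs,sn=np.cos(p[2]),np.sin(p[2]); q=poly@np.array([[cs,sn],[-sn,cs]])+p[:2]
            w=(proj(name,np.c_[q,np.full(len(q),z)])-off+.5)*S-.5
            cv2.polylines(c,[np.round(w).astype(np.int32)],True,col,1)
        cv2.drawContours(c,cv2.findContours(m,cv2.RETR_LIST,cv2.CHAIN_APPROX_NONE)[0],-1,(0,0,255),1)
        T.append(c)
    while len(T)<6:T.append(T[0]*0)
    cv2.imwrite(fn,np.vstack([np.hstack(T[:3]),np.hstack(T[3:6])]))
E
python3 - <<'E'
from ov import *
img=cv2.imread("pics/top0.png")
overlay(img,dict(heel_raise=(521.9,396,-.158),teardrop_pad=(464.4,284.1,-.235),horseshoe_pad=(583.5,-286.2,-.493),heel_lift=(452.4,-285.2,.333),arch_pad=(530.4,-398.7,1.168)),"pics/ov1.png")
E
```

```text
(no output)
```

View pics/ov1.png

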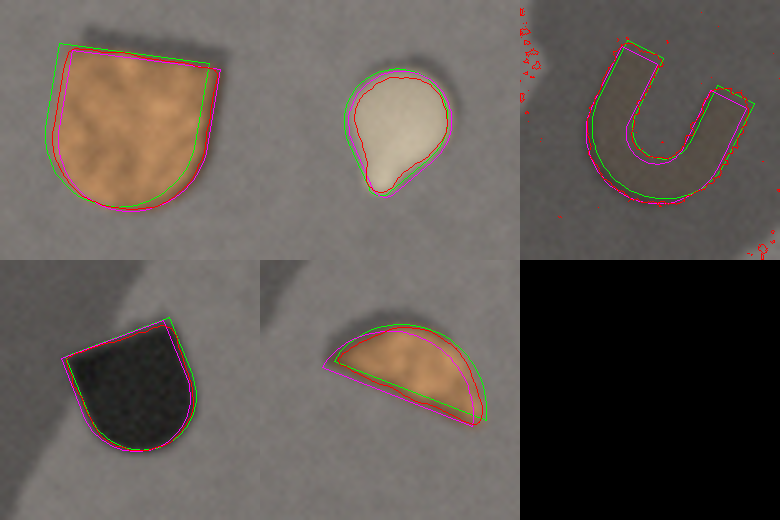

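Fits check out against the overlay: the raise needs about -2.5 mm in y and the teardrop yaw is about -0.3. The arch pad goes first.

Emit:
arm_command:
  increments: "0.0289 0.02115 -0.0127 0 0 0.0745 0.06; 0.0289 0.02115 -0.0127 0 0 0.0745 0.06; 0.0289 0.02115 -0.0127 0 0 0.0745 0.06; 0.0289 0.02115 -0.0127 0 0 0.0745 0.06; 0.0289 0.02115 -0.0127 0 0 0.0745 0.06; 0.0289 0.02115 -0.0127 0 0 0.0745 0.06; 0.0289 0.02115 -0.0127 0 0 0.0745 0.06; 0.0289 0.02115 -0.0127 0 0 0.0745 0.06; 0.0289 0.02115 -0.0127 0 0 0.0745 0.06; 0.0289 0.02115 -0.0127 0 0 0.0745 0.06; 0.0289 0.02115 -0.0127 0 0 0.0745 0.06; 0 0 0 0 0 0 0.06"

```text
clock: 1.3
tcp_pos: [546.5, -396.9, 97.5]
ee_rot: [-3.072, 0.627, 0.001]
wrist_force: [-0.5, 1.3, 1.0]
width: 0.69
```

Emit:
arm_command:
  increments: "0 0 0 0 0 0 0.06; 0 0 0 0 0 0 0.06"

```text
clock: 1.5
tcp_pos: [541.1, -405.4, 99.7]
ee_rot: [3.073, -0.646, -0.001]
wrist_force: [0.2, -0.7, 0.3]
width: 0.689
```

```bash
python3 - <<'E'
from h import *
cv2.imwrite("pics/t1.png",rect(imaging.capture("top")[:,:,::-1].copy(),450,620,-500,-320,14,3)); print(manip.observe()["tcp_pos"],manip.observe()["joints"].round(2))
E
```

```text
[ 540.96811286 -405.72049874  100.04209787] [ 0.77  0.62 -0.28  1.64  0.21  0.91 -0.  ]
```

View pics/t1.png

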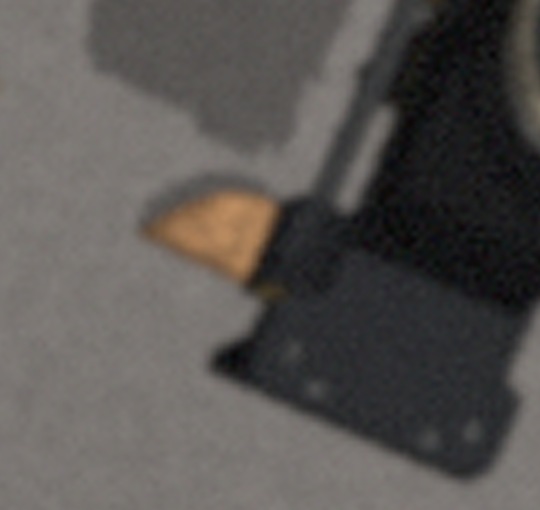

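Emit:
arm_command:
  increments: "0.001 0.001 -0.03 0 0 0 0.06; 0 0 -0.03 0 0 0 0.06; 0 0 -0.015 0 0 0 0.06; 0 0 -0.005 0 0 0 0.06; 0 0 0 0 0 0 0.06; 0 0 0 0 0 0 0; 0 0 0 0 0 0 0; 0 0 0 0 0 0 0; 0 0 0 0 0 0 0; 0 0 0 0 0 0 0"

```text
clock: 2.55
tcp_pos: [543.4, -403.1, 20.3]
ee_rot: [3.075, -0.643, 0.001]
wrist_force: [1.5, 0.3, 0.6]
width: 0.32
```

Emit:
arm_command:
  increments: "0 0 0.03 0 0 0 0; 0 0.01 0.03 0 0 -0.05 0; -0.0006 0.0333 0.01 0 0 -0.1389 0; -0.0006 0.0333 0.01 0 0 -0.1389 0; -0.0006 0.0333 0 0 0 -0.1389 0; -0.0006 0.0333 0 0 0 -0.1389 0; -0.0006 0.0333 0 0 0 -0.1389 0; -0.0006 0.0333 0 0 0 -0.1389 0; -0.0006 0.0333 0 0 0 -0.1389 0; -0.0006 0.0333 0 0 0 -0.1389 0; -0.0006 0.0333 0 0 0 -0.1389 0; -0.0006 0.0326 0 0 0 -0.1389 0"

```text
clock: 3.75
tcp_pos: [537.1, -59.1, 100.0]
ee_rot: [-1.882, 2.515, -0.0]
wrist_force: [0.5, 0.4, -0.3]
width: 0.283
```

Emit:
arm_command:
  increments: "0 0 -0.025 0 0 0 0; 0 0 -0.025 0 0 0 0; 0 0 -0.015 0 0 0 0"

```text
clock: 4.05
tcp_pos: [536.5, -59.9, 33.6]
ee_rot: [1.89, -2.508, -0.002]
wrist_force: [0.1, -0.5, -1.0]
width: 0.289
```

Emit:
arm_command:
  increments: "0 0 -0.007 0 0 0 0; 0 0 -0.0037 0 0 0 0; 0 0 0 0 0 0 0; 0 0 0 0 0 0 0.05; 0 0 0 0 0 0 0.05; 0 0 0 0 0 0 0.05; 0 0 0.02 0 0 0 0.05; 0 0 0.03 0 0 0 0.05; 0 0 0.03 0 0 0 0.087"

```text
clock: 4.95
tcp_pos: [536.9, -60.8, 104.6]
ee_rot: [1.888, -2.51, -0.001]
wrist_force: [0.5, -0.6, 0.8]
width: 0.601
```

Emit:
arm_command:
  increments: "0.0076 -0.0328 0 0 0 -0.0306 0.087; 0.0076 -0.0328 0 0 0 -0.0306 0.087; 0.0076 -0.0328 0 0 0 -0.0306 0.087; 0.0076 -0.0328 0 0 0 -0.0306 0.087; 0.0076 -0.0328 0 0 0 -0.0306 0.087; 0.0076 -0.0328 0 0 0 -0.0306 0.087; 0.0076 -0.0325 0 0 0 -0.0306 0.087; 0 0 0 0 0 0 0.087; 0 0 -0.03 0 0 0 0.087; 0 0 -0.03 0 0 0 0.087; 0 0 -0.01 0 0 0 0.087; 0 0 0 0 0 0 0.087"

```text
clock: 6.15
tcp_pos: [589.3, -288.8, 32.4]
ee_rot: [1.61, -2.695, -0.005]
wrist_force: [0.4, 0.2, 0.8]
width: 0.996
```

Emit:
arm_command:
  increments: "0 0 -0.01 0 0 0 0.087; 0 0 -0.0045 0 0 0 0.087; 0 0 0 0 0 0 0.087; 0 0 0 0 0 0 0.02; 0 0 0 0 0 0 0.02; 0 0 0 0 0 0 0.02; 0 0 0 0 0 0 0.02; 0 0 0 0 0 0 0.02; 0 0 0 0 0 0 0.02"

```text
clock: 7.05
tcp_pos: [590.5, -290.0, 19.8]
ee_rot: [-1.61, 2.698, -0.0]
wrist_force: [-0.0, 0.2, 0.4]
width: 0.636
```

Emit:
arm_command:
  increments: "0 0 0.03 0 0 0 0.02; 0 0 0.03 0 0 0 0.02; -0.0146 0.0294 0.02 0 0 0.0268 0.02; -0.0146 0.0294 0 0 0 0.0268 0.02; -0.0146 0.0294 0 0 0 0.0268 0.02; -0.0146 0.0294 0 0 0 0.0268 0.02; -0.0146 0.0294 0 0 0 0.0268 0.02; -0.0146 0.0294 0 0 0 0.0268 0.02; -0.0146 0.0294 0 0 0 0.0268 0.02; -0.0149 0.0293 0 0 0 0.0268 0.02; 0 0 -0.02 0 0 0 0.02; 0 0 -0.03 0 0 0 0.02"

```text
clock: 8.25
tcp_pos: [474.9, -53.7, 50.8]
ee_rot: [-1.89, 2.504, -0.005]
wrist_force: [0.3, -0.4, -1.2]
width: 0.637
```

Emit:
arm_command:
  increments: "0 0 -0.012 0 0 0 0.02; 0 0 -0.008 0 0 0 0.02; 0 0 -0.0055 0 0 0 0.02; 0 0 0 0 0 0 0.02"

```text
clock: 8.65
tcp_pos: [473.7, -55.2, 24.1]
ee_rot: [1.888, -2.511, 0.0]
wrist_force: [-0.1, 0.3, -0.5]
width: 0.636
```

Emit:
arm_command:
  increments: "0 0 0 0 0 0 0.08; 0 0 0 0 0 0 0.08; 0 0 0 0 0 0 0.08; 0 0 0.02 0 0 0 0.087; 0 0 0.03 0 0 0 0.087; 0.001 0.005 0.03 0 0 0 0.087; 0.005 0.04 0 0 0 0.012 0.087; 0.005 0.04 0 0 0 0.012 0.087; 0.005 0.04 0 0 0 0.012 0.087; 0.005 0.04 0 0 0 0.012 0.087; 0.005 0.04 0 0 0 0.012 0.087; 0.005 0.04 0 0 0 0.012 0.087"

```text
clock: 9.85
tcp_pos: [504.4, 191.7, 104.6]
ee_rot: [-1.978, 2.44, -0.001]
wrist_force: [1.5, -0.0, 1.3]
width: 1.0
```

Emit:
arm_command:
  increments: "0.005 0.04 0 0 0 0.012 0.087; 0.005 0.04 0 0 0 0.012 0.087; 0.005 0.04 0 0 0 0.012 0.087; 0.005 0.04 0 0 0 0.012 0.087; 0.0055 0.042 0 0 0 0.001 0.087; 0 0 0 0 0 0 0.087; 0 0 0 0 0 0 0.087; 0 0 0 0 0 0 0.087"

```text
clock: 10.65
tcp_pos: [530.0, 390.5, 104.0]
ee_rot: [2.035, -2.392, 0.002]
wrist_force: [-0.3, -0.6, 0.3]
width: 1.001
```

Emit:
arm_command:
  increments: "0 0.001 -0.03 0 0 0 0.087; 0 0 -0.03 0 0 0 0.087; 0 0 -0.016 0 0 0 0.087; 0 0 -0.0085 0 0 0 0.087; 0 0 0 0 0 0 0.087; 0 0 0 0 0 0 0.02; 0 0 0 0 0 0 0.02; 0 0 0 0 0 0 0.02; 0 0 0 0 0 0 0.02; 0 0 0 0 0 0 0.02; 0 0 0 0 0 0 0.02"

```text
clock: 11.75
tcp_pos: [530.0, 393.2, 20.1]
ee_rot: [-2.037, 2.391, -0.0]
wrist_force: [-0.5, -0.9, 3.5]
width: 0.661
```

Emit:
arm_command:
  increments: "0 0 0.03 0 0 0 0.02; 0 0 0.03 0 0 0 0.02; -0.003 -0.0322 0.02 0 0 0.0346 0.02; -0.003 -0.0322 0 0 0 0.0346 0.02; -0.003 -0.0323 0 0 0 0.0346 0.02; -0.003 -0.0323 0 0 0 0.0346 0.02; -0.003 -0.0323 0 0 0 0.0346 0.02; -0.003 -0.0323 0 0 0 0.0346 0.02; -0.003 -0.0323 0 0 0 0.0346 0.02; -0.003 -0.0323 0 0 0 0.0346 0.02; -0.003 -0.0323 0 0 0 0.0346 0.02; -0.0028 -0.0323 0 0 0 0.0346 0.02"

```text
clock: 12.95
tcp_pos: [499.8, 69.0, 99.7]
ee_rot: [-2.42, 2.003, -0.0]
wrist_force: [0.4, -0.7, -0.1]
width: 0.657
```

Emit:
arm_command:
  increments: "0 0 -0.02 0 0 0 0.02; 0 0 -0.03 0 0 0 0.02; 0 0 -0.012 0 0 0 0.02; 0 0 -0.008 0 0 0 0.02; 0 0 -0.0055 0 0 0 0.02; 0 0 0 0 0 0 0.02; 0 0 0 0 0 0 0.02"

```text
clock: 13.65
tcp_pos: [500.7, 70.7, 24.7]
ee_rot: [-2.418, 2.004, -0.001]
wrist_force: [-0.6, 0.4, -0.7]
width: 0.661
```

Emit:
arm_command:
  increments: "0 0 -0.0005 0 0 0 0.08; 0 0 0 0 0 0 0.08; 0 0 0 0 0 0 0.08; 0 0 0.02 0 0 0 0.087; 0 0 0.03 0 0 0 0.087; 0 0 0.03 0 0 0 0.087; -0.004 -0.0353 0 0 0 0.0147 0.087; -0.004 -0.0353 0 0 0 0.0147 0.087; -0.004 -0.0353 0 0 0 0.0147 0.087; -0.004 -0.0353 0 0 0 0.0147 0.087; -0.004 -0.0353 0 0 0 0.0147 0.087; -0.004 -0.0353 0 0 0 0.0147 0.087"

```text
clock: 14.85
tcp_pos: [475.8, -142.9, 103.9]
ee_rot: [-2.505, 1.895, -0.001]
wrist_force: [1.0, -0.5, -0.5]
width: 0.997
```

Emit:
arm_command:
  increments: "-0.004 -0.0353 0 0 0 0.0147 0.087; -0.004 -0.0353 0 0 0 0.0147 0.087; -0.004 -0.0353 0 0 0 0.0147 0.087; -0.0042 -0.0355 0 0 0 0.0147 0.087; 0 0 0 0 0 0 0.087; 0 0 0 0 0 0 0.087; 0 0 0 0 0 0 0.087"

```text
clock: 15.55
tcp_pos: [460.1, -281.4, 103.6]
ee_rot: [-2.56, 1.819, 0.001]
wrist_force: [0.6, -0.2, -0.0]
width: 0.997
```

Emit:
arm_command:
  increments: "0 -0.001 -0.03 0 0 0 0.087; 0 0 -0.03 0 0 0 0.087; 0 0 -0.016 0 0 0 0.087; 0 0 -0.0088 0 0 0 0.087; 0 0 0 0 0 0 0.087; 0 0 0 0 0 0 0.02; 0 0 0 0 0 0 0.02; 0 0 0 0 0 0 0.02; 0 0 0 0 0 0 0.02; 0 0 0 0 0 0 0.02; 0 0 0 0 0 0 0.02"

```text
clock: 16.65
tcp_pos: [459.9, -283.9, 18.9]
ee_rot: [-2.559, 1.822, -0.0]
wrist_force: [-1.2, -0.8, 0.1]
width: 0.537
```

Emit:
arm_command:
  increments: "0 0 0.03 0 0 0 0.02; 0 0 0.03 0 0 0 0.02; 0 0 0.02 0 0 0 0.02; 0 0 0 0 0 0 0.02"

```text
clock: 17.05
tcp_pos: [461.7, -284.9, 101.7]
ee_rot: [-2.559, 1.822, -0.01]
wrist_force: [0.8, -0.7, -0.1]
width: 0.249
```

```bash
python3 - <<'E'
from h import *
img=imaging.capture("top")[:,:,::-1].copy(); cv2.imwrite("pics/top2.png",img)
a=rect(img,400,700,-180,180,10,1.6)
b=imaging.capture("scene")[:,:,::-1]; 
b=cv2.resize(b[120:360,100:360],None,fx=1.2,fy=1.2)
c=np.zeros((480,576+312,3),np.uint8);c[:,:576]=a;c[:288,576:]=b
cv2.imwrite("pics/t2.png",cv2.resize(c,(800,432)));print(manip.observe()["width"])
E
```

```text
0.2366826121457997
```

View pics/t2.png

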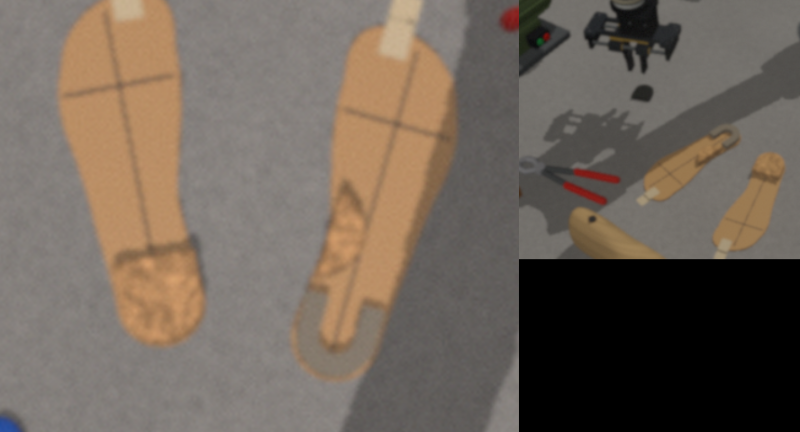

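Raise, horseshoe and arch pad sit well. The lift slipped out of the fingers, so I'll move aside and find it again.

Emit:
arm_command:
  increments: "0.02 0.04 0 0 0 0 0.087; 0.02 0.04 0 0 0 0 0.087; 0.02 0.04 0 0 0 0 0.087; 0.02 0.04 0 0 0 0 0.087; 0 0 0 0 0 0 0.087; 0 0 0 0 0 0 0.087"

```text
clock: 17.75
tcp_pos: [539.3, -122.4, 97.4]
ee_rot: [2.561, -1.817, -0.004]
wrist_force: [-0.6, -0.8, -0.2]
width: 0.695
```

```bash
python3 - <<'E'
from ov import *
img=imaging.capture("top")[:,:,::-1].copy(); cv2.imwrite("pics/top3.png",img)
x,i=fit("top",img,seg(img,"heel_lift"),"heel_lift",(452,-284)); x[2]=(x[2]+np.pi)%(2*np.pi)-np.pi; print(x,i)
overlay(img,dict(heel_lift=x),"pics/ov2.png"); a=cv2.imread("pics/ov2.png")[:260,:260]; cv2.imwrite("pics/ov2.png",a); print(manip.observe()["tcp_pos"])
E
```

```text
[ 445.26957395 -298.09824859    2.94522395] 0.1250464574112241
[ 538.75766993 -124.12027349   97.52134299]
```

View pics/ov2.png

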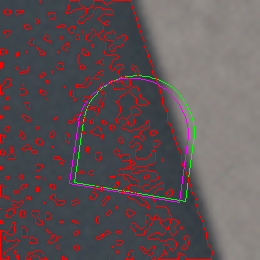

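Emit:
arm_command:
  increments: "0 0.04 0 0 0 0 0.087; 0 0.04 0 0 0 0 0.087; 0 0.04 0 0 0 0 0.087; 0 0.04 0 0 0 0 0.087; 0 0.04 0 0 0 0 0.087; 0 0.04 0 0 0 0 0.087; 0 0 0 0 0 0 0.087"

```text
clock: 18.5
tcp_pos: [539.2, 121.2, 98.5]
ee_rot: [-2.564, 1.812, 0.003]
wrist_force: [0.1, 0.8, 0.5]
width: 1.0
```

```bash
python3 - <<'E'
from ov import *
img=imaging.capture("top")[:,:,::-1].copy(); cv2.imwrite("pics/top4.png",img)
x,i=fit("top",img,seg(img,"heel_lift"),"heel_lift",(452,-284)); x[2]=(x[2]+np.pi)%(2*np.pi)-np.pi; print(x,i)
overlay(img,dict(heel_lift=x),"pics/ov3.png"); a=cv2.imread("pics/ov3.png")[:260,:260]
b=cv2.resize(img,(520,390)); c=np.zeros((390,780,3),np.uint8); c[:,:520]=b;c[:260,520:]=a
cv2.imwrite("pics/ov3.png",c); print(manip.observe()["tcp_pos"])
E
```

```text
[ 4.51107180e+02 -2.86270365e+02  2.66104705e-01] 0.8486513486513486
[539.33545186 117.43731795  98.31718335]
```

View pics/ov3.png

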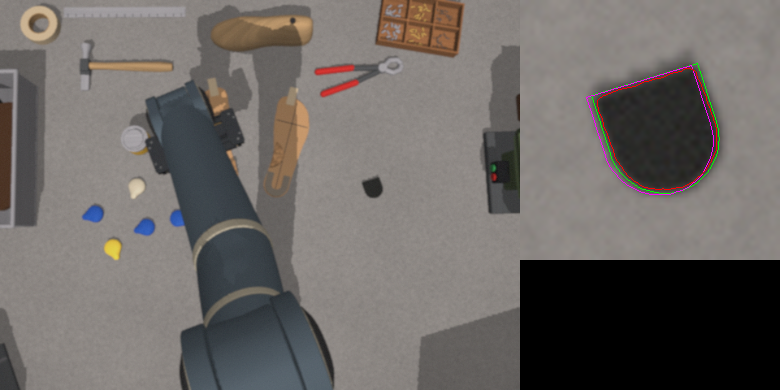

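The fingers were still closing when I lifted, so this time I start from a narrower opening and allow more closing time.

Emit:
arm_command:
  increments: "-0.0074 -0.0364 0 0 0 -0.004 0.07; -0.0074 -0.0364 0 0 0 -0.004 0.07; -0.0074 -0.0364 0 0 0 -0.004 0.07; -0.0074 -0.0364 0 0 0 -0.004 0.07; -0.0074 -0.0364 0 0 0 -0.004 0.07; -0.0074 -0.0364 0 0 0 -0.004 0.07; -0.0074 -0.0364 0 0 0 -0.004 0.07; -0.0074 -0.0364 0 0 0 -0.004 0.07; -0.0074 -0.0364 0 0 0 -0.004 0.07; -0.0074 -0.0364 0 0 0 -0.004 0.07; -0.0071 -0.036 0 0 0 -0.003 0.07; 0 0 0 0 0 0 0.07"

```text
clock: 19.75
tcp_pos: [454.2, -292.7, 98.5]
ee_rot: [2.503, -1.892, 0.001]
wrist_force: [1.0, -0.2, 0.5]
width: 0.803
```

Emit:
arm_command:
  increments: "0 0 0 0 0 0 0.07; 0 0 -0.03 0 0 0 0.07; 0 0 -0.03 0 0 0 0.07; 0 0 -0.015 0 0 0 0.07; 0 0 -0.0047 0 0 0 0.07; 0 0 0 0 0 0 0.07; 0 0 0 0 0 0 0.02; 0 0 0 0 0 0 0.02; 0 0 0 0 0 0 0.02; 0 0 0 0 0 0 0.02; 0 0 0 0 0 0 0.02; 0 0 0 0 0 0 0.02"

```text
clock: 20.95
tcp_pos: [459.0, -284.0, 19.5]
ee_rot: [-2.52, 1.877, -0.001]
wrist_force: [-0.1, 0.4, 2.5]
width: 0.503
```

Emit:
arm_command:
  increments: "0 0 0 0 0 0 0.02; 0 0 0 0 0 0 0.02; 0 0 0 0 0 0 0.02"

```text
clock: 21.25
tcp_pos: [459.0, -284.0, 19.5]
ee_rot: [-2.52, 1.876, -0.001]
wrist_force: [-0.7, 0.6, 5.2]
width: 0.5
```

Emit:
arm_command:
  increments: "0 0 0.03 0 0 0 0.02; 0 0 0.03 0 0 0 0.02; 0.0041 0.0355 0.02 0 0 -0.0103 0.02; 0.0041 0.0355 0 0 0 -0.0103 0.02; 0.0041 0.0355 0 0 0 -0.0103 0.02; 0.0041 0.0355 0 0 0 -0.0103 0.02; 0.0041 0.0355 0 0 0 -0.0103 0.02; 0.0041 0.0355 0 0 0 -0.0103 0.02; 0.0041 0.0355 0 0 0 -0.0103 0.02; 0.0041 0.0355 0 0 0 -0.0103 0.02; 0.0041 0.0355 0 0 0 -0.0103 0.02; 0.0041 0.0349 0 0 0 -0.0103 0.02"

```text
clock: 22.45
tcp_pos: [499.4, 72.0, 98.8]
ee_rot: [2.419, -2.004, -0.001]
wrist_force: [0.1, 0.1, 0.2]
width: 0.498
```

Emit:
arm_command:
  increments: "0 0 0 0 0 0 0.02; 0 0 -0.025 0 0 0 0.02; 0 0 -0.02 0 0 0 0.02; 0 0 -0.01 0 0 0 0.02; 0 0 -0.006 0 0 0 0.02; 0 0 0 0 0 0 0.02; 0 0 0 0 0 0 0.02"

```text
clock: 23.15
tcp_pos: [500.3, 70.3, 38.5]
ee_rot: [-2.419, 2.004, -0.001]
wrist_force: [-0.5, -0.9, -0.4]
width: 0.499
```

Emit:
arm_command:
  increments: "0 0 -0.0007 0 0 0 0.02; 0 0 0 0 0 0 0.06; 0 0 0 0 0 0 0.06; 0 0 0 0 0 0 0.06; 0 0 0.02 0 0 0 0.06; 0 0 0.03 0 0 0 0.06; -0.0044 0.0303 0.012 0 0 -0.07 0.06; -0.0044 0.0303 0 0 0 -0.07 0.06; -0.0044 0.0303 0 0 0 -0.07 0.06; -0.0044 0.0303 0 0 0 -0.07 0.06; -0.0044 0.0303 0 0 0 -0.07 0.06; -0.0044 0.0303 0 0 0 -0.07 0.06"

```text
clock: 24.35
tcp_pos: [473.1, 253.5, 99.6]
ee_rot: [-1.945, 2.467, -0.0]
wrist_force: [1.2, -0.7, 0.2]
width: 0.688
```

Emit:
arm_command:
  increments: "-0.0044 0.0302 0 0 0 -0.068 0.06; 0 0 0 0 0 0 0.06; 0 0 0 0 0 0 0.06; 0 0 -0.03 0 0 0 0.06; 0 0 -0.03 0 0 0 0.06; 0 0 0 0 0 0 0.06"

```text
clock: 24.95
tcp_pos: [466.9, 279.1, 36.4]
ee_rot: [1.857, -2.524, 0.001]
wrist_force: [0.1, -0.9, 0.3]
width: 0.691
```

Emit:
arm_command:
  increments: "0 0 0 0 0 0 0.06; 0 0 0 0 0 0 0.06; 0 0 -0.01 0 0 0 0.06; 0 0 0 0 0 0 0.06"

```text
clock: 25.35
tcp_pos: [468.8, 282.2, 29.3]
ee_rot: [1.863, -2.529, 0.0]
wrist_force: [-0.5, -0.0, -0.5]
width: 0.691
```

Emit:
arm_command:
  increments: "0 0 -0.007 0 0 0 0.06; 0 0 -0.0035 0 0 0 0.06; 0 0 0 0 0 0 0.06; 0 0 0 0 0 0 0.02; 0 0 0 0 0 0 0.02; 0 0 0 0 0 0 0.02; 0 0 0 0 0 0 0.02; 0 0 0 0 0 0 0.02; 0 0 0 0 0 0 0.02; 0 0 0 0 0 0 0.02"

```text
clock: 26.35
tcp_pos: [469.1, 282.6, 19.1]
ee_rot: [-1.864, 2.529, -0.0]
wrist_force: [-0.3, 0.1, 2.1]
width: 0.427
```

Emit:
arm_command:
  increments: "0 0 0.03 0 0 0 0.02; 0 0 0.03 0 0 0 0.02; 0.0109 -0.0337 0.02 0 0 0.002 0.02; 0.0109 -0.0337 0 0 0 0.002 0.02; 0.0109 -0.0337 0 0 0 0.002 0.02; 0.0109 -0.0337 0 0 0 0.002 0.02; 0.0109 -0.0337 0 0 0 0.002 0.02; 0.0109 -0.0337 0 0 0 0.002 0.02; 0.0109 -0.0337 0 0 0 0.002 0.02; 0.0109 -0.0337 0 0 0 0.002 0.02; 0.0109 -0.0337 0 0 0 0.002 0.02; 0.0109 -0.0337 0 0 0 0.002 0.02"

```text
clock: 27.55
tcp_pos: [578.1, -55.8, 98.9]
ee_rot: [1.889, -2.51, -0.0]
wrist_force: [0.5, -0.0, -0.7]
width: 0.428
```

Emit:
arm_command:
  increments: "0.0106 -0.0335 0 0 0 0 0.02; 0 0 0 0 0 0 0.02; 0 0 0 0 0 0 0.02; 0 0 -0.03 0 0 0 0.02; 0 0 -0.025 0 0 0 0.02; 0 0 0 0 0 0 0.02; 0 0 0 0 0 0 0.02"

```text
clock: 28.25
tcp_pos: [588.4, -86.5, 44.0]
ee_rot: [1.891, -2.508, -0.002]
wrist_force: [0.7, -1.0, 0.3]
width: 0.434
```

```bash
python3 - <<'E'
from h import *
a=imaging.capture("top")[:,:,::-1]; b=imaging.capture("scene")[:,:,::-1]
c=np.hstack([cv2.resize(a[100:260,230:430],(400,320)),cv2.resize(b[200:340,200:375],(400,320))])
cv2.imwrite("pics/t5.png",c);o=manip.observe();print(o["tcp_pos"],o["ee_rot"],o["width"])
E
```

```text
[589.61065909 -87.25370344  45.32278388] [-1.88933947e+00  2.50760029e+00 -2.17530529e-03] 0.43064633048977696
```

View pics/t5.png

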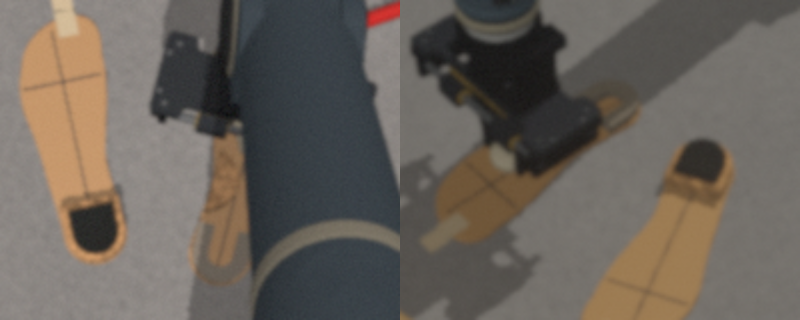

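Lift is centred on the raise, and the teardrop is held broad end to the toes. Lowering it now.

Emit:
arm_command:
  increments: "0 0 -0.012 0 0 0 0.02; 0 0 -0.0065 0 0 0 0.02; 0 0 -0.0015 0 0 0 0.02; 0 0 0 0 0 0 0.02; 0 0 0 0 0 0 0.02; 0 0 0 0 0 0 0.02"

```text
clock: 28.95
tcp_pos: [588.8, -88.1, 24.2]
ee_rot: [-1.889, 2.51, -0.001]
wrist_force: [0.1, -0.4, -1.0]
width: 0.433
```

Release, rise and swing clear to the right for the final look.

Emit:
arm_command:
  increments: "0 0 -0.0007 0 0 0 0.02; 0 0 0 0 0 0 0.055; 0 0 0 0 0 0 0.055; 0 0 0 0 0 0 0.055; 0 0 0.02 0 0 0 0.055; 0 0 0.03 0 0 0 0.055; 0 0 0.03 0 0 0 0.055; 0 -0.04 0.03 0 0 0 0.055; 0 -0.04 0 0 0 0 0.055; 0 -0.04 0 0 0 0 0.055; 0 -0.04 0 0 0 0 0.055; 0 -0.04 0 0 0 0 0.055"

```text
clock: 30.15
tcp_pos: [588.4, -289.5, 133.5]
ee_rot: [-1.889, 2.51, -0.001]
wrist_force: [0.1, 0.4, 0.2]
width: 0.634
```

Emit:
arm_command:
  increments: "0 -0.04 0 0 0 0 0.055; 0 -0.04 0 0 0 0 0.055; 0 -0.04 0 0 0 0 0.055; 0 0 0 0 0 0 0.055; 0 0 0 0 0 0 0.055; 0 0 0 0 0 0 0.055"

```text
clock: 30.75
tcp_pos: [589.0, -406.3, 133.0]
ee_rot: [-1.891, 2.508, 0.002]
wrist_force: [-0.7, 0.6, 0.5]
width: 0.637
```

```bash
python3 - <<'E'
from h import *
img=imaging.capture("top")[:,:,::-1].copy()
I=dict(L=(583.6,86.5,.188),R=(558,-79.1,-.279))
W=dict(heel_raise=("L",-93,0,4),heel_lift=("L",-93,0,18),horseshoe_pad=("R",-96,0,4),teardrop_pad=("R",27,0,4),arch_pad=("R",-25,25,4))
# overlays of the ideal outlines at top height, image enlarged x4
u0,v0,S=232,95,4.9; c=cv2.resize(img[v0:v0+157,u0:u0+157],None,fx=S,fy=S,interpolation=cv2.INTER_CUBIC)[:598]
clean=c.copy()
for k,(s,x,y,z) in W.items():
    p=I[s];poly,h=shapes()[k];cs,sn=np.cos(p[2]),np.sin(p[2]);q=(poly+[x,y])@np.array([[cs,sn],[-sn,cs]])+p[:2]
    w=(proj("top",np.c_[q,np.full(len(q),z+h)])-[u0,v0]+.5)*S
    cv2.polylines(c,[np.round(w).astype(np.int32)],True,(0,255,0),1)
cv2.imwrite("pics/fin.png",c)
E
```

```text
(no output)
```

View pics/fin.png

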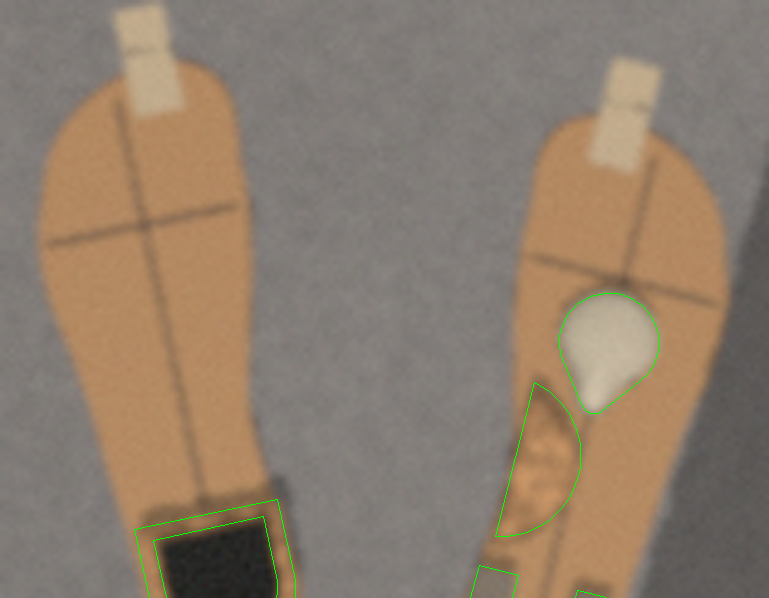

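Teardrop and arch pad lie on their ideal outlines to within 2–3 mm. The heels were cropped off, so I'll look there.

```bash
python3 - <<'E'
from h import *
img=imaging.capture("top")[:,:,::-1].copy()
I=dict(L=(583.6,86.5,.188),R=(558,-79.1,-.279))
W=dict(heel_raise=("L",-93,0,4),heel_lift=("L",-93,0,18),horseshoe_pad=("R",-96,0,4),arch_pad=("R",-25,25,4))
u0,v0,S=240,175,6; c=cv2.resize(img[v0:v0+80,u0:u0+130],None,fx=S,fy=S,interpolation=cv2.INTER_CUBIC)
for k,(s,x,y,z) in W.items():
    p=I[s];poly,h=shapes()[k];cs,sn=np.cos(p[2]),np.sin(p[2]);q=(poly+[x,y])@np.array([[cs,sn],[-sn,cs]])+p[:2]
    w=(proj("top",np.c_[q,np.full(len(q),z+h)])-[u0,v0]+.5)*S
    cv2.polylines(c,[np.round(w).astype(np.int32)],True,(0,255,0),1)
cv2.imwrite("pics/fin2.png",c)
b=imaging.capture("scene"); print(np.abs(ray("top",[[166,171]],59)).round())
E
```

```text
[[574. 272.]]
```

View pics/fin2.png

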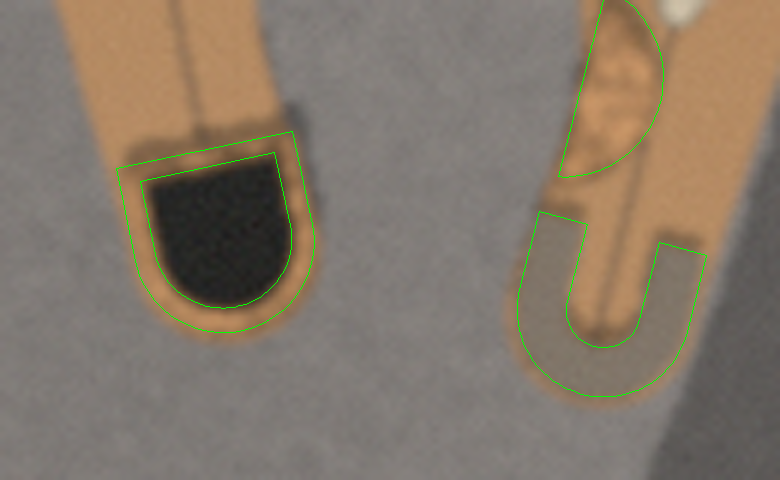

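Every pad matches its ideal outline to within about 2 mm, so I'm handing in.

```bash
python3 -c "
from bench import manip
print(manip.hand_in(),manip.observe()['clock'])"
```

```text
the job is handed in; nothing more can be done
the job is handed in; nothing more can be done
```

All five pads are laid out on the insoles and the job is handed in, at about 31 s of the 128 s allowed.

- **Left insole:** the cork heel raise is on the heel, with the rubber lift centred on top and facing the same way.
- **Right insole:** the horseshoe pad is on the heel, the teardrop pad is just behind the ball line with its narrow end to the heel, and the arch pad is midway with its straight side on the inner edge.

**Last checks:** in the final overhead pictures, every pad lay within about 2–3 mm of its ideal outline and was turned as told. The arm was up and well clear. The glue tin was never approached with the fingers, but I did not measure it again at the end; an overhead picture at about 18 s showed it standing, apparently where it was.

**What failed or disagreed:**
- **Lift:** the first grasp missed because I raised the arm before the fingers had finished closing. I found the lift again and the second grasp held.
- **Teardrop:** it gripped at about 37 mm instead of 40 mm, but it was held firmly and placed correctly.

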